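# Two-face check of a valve body on a sloped gauge stand

### The arm

A 7-joint arm with a two-finger parallel gripper is mounted at the origin on the work surface. World frame = base frame: x ahead of the robot, y to its left, z up, the work surface at z = 0. Lengths are in m, angles in degrees, forces in N, time in s.
With the tool pointing down it reaches from about 0.425 to 0.875 m from the base axis. Payload 4.7 kg.
Tool frame: the origin (TCP) lies at the very end of the fingers, on their centre line; the grasp point (between the pads) lies env.hold_point_z behind it (env.hold_point_z is the distance from the TCP to the grasp point, in m); z points along the fingers, y is the line along which they close (so a half turn about z gives the same grasp; the last joint's range is limited). The gripper opens to 87 mm and grips with 3 to 60 N. Pads are 19 mm wide; open, the fingers measure 117 mm over their backs; the gripper's body (75 mm by 190 mm) begins 51 mm behind the grasp point.
Start: joints at [-63.134, 18.392, -4.016, 83.108, 1.295, 78.541, -3.26], TCP at [0.286, 0.584, 0.223] pointing down, gripper open.
Joint ranges: [-163.93, 163.93], [-17.29, 119.83], [-79.2, 71.16], [3.27, 140.29], [-89.18, 269.18], [5.43, 117.66], [-154.24, 154.24]. Speed limits (degrees/s): [147.25, 147.25, 180, 180, 180, 180, 180].

### API

Orientations are given as [roll, pitch, yaw] about the fixed x, y, z axes, in that order (R = Rz(yaw) Ry(pitch) Rx(roll)).
In Python, from cell import env gives the robot as it stands.
- The arm moves only by the shell command python3 -m jog 'ROWS' [FORCE]. ROWS is JSON, a list of rows, each an object with "dp": the shift along the tool's x, y, z in cm, a list of three; "twist": the turn about the tool's z in degrees; "fingers": the opening, from 0 (shut) to 1 (fully open). A call has 1 to 8 rows; each row is the pose to reach, as a shift and turn from the pose commanded when the call began, along the tool's axes at that moment; what a row does not reach only later rows make up. A row lasts 1/8 s, in which the tool goes at most 62.5 mm and 10.7 degrees, less where a joint would pass 70% of its speed; a pose out of reach is approached as far as the arm can. A call with a gripper value outside its range is refused whole. The fingers move at their own pace and stop on an object; FORCE is the grip in N (left out, the last holds). Time passes only in rows, so rows that repeat a pose let the fingers close. It gives the time, the measured TCP pose, the force, the opening and the grip force at its end, in the units of the state.
- env.get_obs(): the state, without advancing time (a new reading comes with each control period).
- env.read_camera(name): name is "scene" or "top" or "wrist"; returns a dict with "pixels" (384x512x3 uint8, blue, green, red), "depth" (384x512 float32, m along the optical axis (not along the pixel's ray), 0 where there is no reading), "fx", "fy", "cx", "cy" (pixels), "k1" (the pictures are not rectified: a ray, as slopes to the right and down, at radius r is drawn at 1 + k1 r^2 times it, then the intrinsics apply), "rvec" (rotation vector, rad) and "tvec" (3), from world to camera coordinates, as OpenCV has them. Camera axes: x right, y down, z forward; pixel columns grow to the right and rows downward; lengths in m; the calibration is good to about 2 mm. A picture is of the moment at which its call begins.
- env.sign_off(): hands the job in; it is judged then, once.
The state is a dict: "time_s": time; "qpos": joint angles; "joint_velocities": joint speeds; "effort": joint torques, N m; "tool_pos": TCP position; "tool_rot": TCP orientation; "force": force on the tool from outside, world axes, zero at the start; "wrist_torque": the same for the moment, N m; "grip_width": finger opening in m; "grasp_force": force on a finger pad.
Only numpy, scipy, OpenCV 4.12 (cv2) and the standard library are available. Lean on these libraries where they do the work, as an engineer would, in place of code of your own. Each camera call takes 0.05 s, during which the arm holds its last target. There are 200 camera calls.

### The job

Take the aluminium valve body out of the red tray and check it on the sloped gauge stand: keep it flat on the bed and push its red-painted face up against the end bar until the brass plunger is fully in, then back off, turn the part a quarter turn and do the same with its blue-painted face. Then set it down gently, upright, inside the yellow tray beside the finished dark part and let go; leave everything else on the bench where it is.

Things in the scene. Friction and masses are not known exactly. Their poses are not given: they have to be found in the camera images.
- part_center (a point): Centre (half-way up, 37.5 mm above the underside) of the loose aluminium valve body to be checked, 0.2 to 0.45 kg: a body 50 x 50 x 30 mm high with a square neck 26 x 26 mm, 45 mm tall, centred on top (75 mm overall), neck sides parallel to body sides. z points up out of the neck, x towards the red face, y towards the blue one. It starts upright in the red tray, at any yaw.
- part_neck (a point): Point on the part's axis in its neck, 55 mm above the underside (same axes as the part): the place to grip it, which leaves all four body faces free.
- part_red (a point): Centre of the part's red-painted side face, 25 mm from the part's axis and 15 mm above its underside; same axes as the part (x points out of this face). A red stripe on the body's top edge marks it from above.
- part_blue (a point): Centre of the part's blue-painted side face, 25 mm from the axis and 15 mm above the underside, a quarter turn anticlockwise (seen from above) from the red one; same axes as the part (y points out of this face). A blue stripe on the body's top edge marks it from above.
- bed: Sloped steel bed of the fixed gauge stand, 150 mm wide, rising away from the robot at 27 degrees to the level. Origin: on the bed's surface at the foot of the end bar, mid-width, 105 mm above the table. x points up the slope into the bar, y along the bar, z square out of the surface (leaning 27 degrees towards the robot). The bed's low end, with a 6 mm high lip, is at x = -165 mm.
- bar_foot (a point): The same point and axes as the bed's origin: foot of the dark end bar's face, in the middle. The bar is 120 mm wide, 26 mm high, 18 mm thick and fixed (x = 0 to 18 mm); behind it is a round dial gauge whose top is 26 mm above the bed. Nothing overhangs the bed.
- plunger (a joint): Brass spring plunger, 12 mm across, sticking 8 mm out of the middle of the end bar (14 mm above the bed, bed y = 0) down the slope. 0 = fully out, 0.008 m = fully in, level with the bar's face; it takes about 3 N to start and 6 N to press fully in, and springs back.
- red_tray: Fixed shallow red tray where the part starts, 150 x 150 mm, walls 18 mm high and 4 mm thick, floor 4 mm thick; origin at the centre of its underside.
- yellow_tray: Fixed shallow yellow tray for checked parts, 220 mm along its x axis and 140 mm along its y, walls 22 mm high and 4 mm thick, floor 4 mm thick; origin at the centre of its underside, on the table. The finished part stands in its +x half; the -x half is free.
- done_center (a point): Centre (half-way up) of the finished part standing loose in the yellow tray: same shape as the aluminium part, dark steel, unpainted. Leave it.
- blue_bottle: Loose blue bottle, 60 mm across, 170 mm high, behind the stand; origin at the underside. Leave it.
- red_can: Loose red can, 60 mm across, 130 mm high, behind the stand; origin at the underside. Leave it.
- wrench: Loose wrench lying on the bench between the robot and the stand. Leave it.
- screwdriver: Loose screwdriver lying on the right far side of the bench. Leave it.
- bearing: Loose dark bearing ring, 80 mm across, 20 mm high, far left on the bench. Leave it.
- carton: Loose cardboard box, 80 x 60 x 50 mm, near right on the bench. Leave it.
Not all that is in view belongs to the job. What is shaped like the part that bears part_center but purple is not meant.

How it is judged (in metres and radians):
On the way, in this order (a step that is already met when the one before it is completed fails the run):
1. the red face is flush on the end bar, part flat on the bed, plunger in (value of joint plunger above 0.006 m and x of part_red in the frame of bed above -0.004 m and z of part_red in the frame of bed below 0.022 m and angle between the z axis of part_center and the z axis of bed, either way round below 0.1 rad and angle between the x axis of part_center and the x axis of bed, either way round below 0.1 rad), for 0.2 s.
2. the part has been backed off and the plunger is out again (value of joint plunger below 0.002 m), for 0.1 s.
3. the blue face is flush on the end bar, part flat on the bed, plunger in (value of joint plunger above 0.006 m and x of part_blue in the frame of bed above -0.004 m and z of part_blue in the frame of bed below 0.022 m and angle between the z axis of part_center and the z axis of bed, either way round below 0.1 rad and angle between the y axis of part_center and the x axis of bed, either way round below 0.1 rad), for 0.2 s.
At the end, for the whole second after the job is handed in: The aluminium part stands upright (within 6 degrees), at rest and released, on the floor of the yellow tray, wholly inside its walls; the plunger is out again (within 2 mm) (x of part_center in the frame of yellow_tray between -0.09 and 0.09 m and y of part_center in the frame of yellow_tray between -0.05 and 0.05 m and z of part_center in the frame of yellow_tray below 0.046 m and angle between part_center's own z axis and vertical below 0.1 rad and linear speed of part below 0.02 m/s and value of joint plunger below 0.002 m); the robot touches nothing.
It fails at once if the finished part or another loose thing on the bench is moved more than 30 mm (distance of any of done_center, blue_bottle, red_can, wrench, screwdriver, bearing, carton from where it was at the start of the episode above 0.03 m).
It fails at once if the part is dropped: it moves faster than 0.6 m/s while no finger touches it (contact force between the fingers and part below 0.05 N and linear speed of part above 0.6 m/s).
It also fails if it takes over 70 s, if anything falls off the work surface, if the arm or the gripper's body presses on something with over 40 N, if the wrist force passes 120 N, or if a joint passes its speed limit or range.

## Working session

There is one attempt and no reset: what is moved stays moved. The work goes in short steps, Python scripts to look and compute and a shell command to move; the robot and the scene stay as the last step left them, time stands still between calls to the robot, and variables do not carry over. Pictures are saved under pics/ and viewed, at most 12 in all, crops included, and the job is handed in when it is done.

```bash
ls; mkdir -p pics
cat > h.py <<'E'
import numpy as np, cv2
from cell import env
def cam(n):
    c=env.read_camera(n); c['R']=cv2.Rodrigues(np.array(c['rvec'],float))[0]; c['t']=np.array(c['tvec'],float).ravel()
    return c
def rays(c,uv):
    K=np.array([[c['fx'],0,c['cx']],[0,c['fy'],c['cy']],[0,0,1.]])
    n=cv2.undistortPoints(np.array(uv,float).reshape(-1,1,2),K,np.array([c['k1'],0,0,0,0.])).reshape(-1,2)
    return np.c_[n,np.ones(len(n))]
def world(c,uv,z=None):
    """z given: ray on plane z; else by depth"""
    r=rays(c,uv); o=-c['R'].T@c['t']; d=r@c['R']
    if z is not None: s=(z-o[2])/d[:,2]
    else:
        uvi=np.round(np.array(uv)).astype(int).reshape(-1,2); s=c['depth'][uvi[:,1],uvi[:,0]]
    return o+d*s[:,None]
E
python3 - <<'E'
from h import *
o=env.get_obs(); print(o['tool_pos'],o['tool_rot'],o['grip_width'],env.hold_point_z,o['force'])
for n in('scene','top','wrist'):
    c=cam(n); cv2.imwrite(f'pics/{n}0.png',c['pixels']); np.savez(f'{n}0.npz',**c); print(n,(-c['R'].T@c['t']).round(3), c['R'][2].round(2))
E
```

```text
pics
[0.28532578 0.58342339 0.22148747] [-1.79893782e+02  6.59934055e-03  1.53944233e+02] 0.08725140366549755 0.0187 [ 0.39835977 -0.17774061 -0.14786483]
scene [0.91  0.755 1.307] [-0.27 -0.47 -0.84]
top [0.368 0.046 1.252] [ 0.15  0.   -0.99]
wrist [0.214 0.619 0.383] [ 0.26 -0.13 -0.96]
```

View pics/scene0.png

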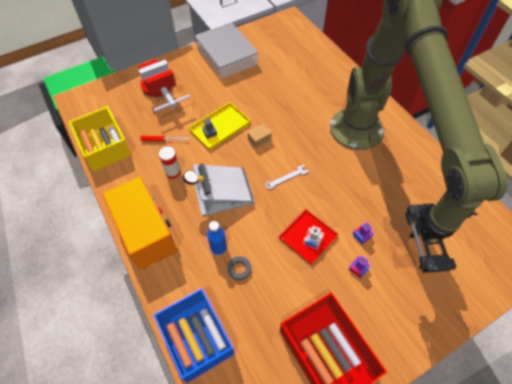

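View pics/top0.png

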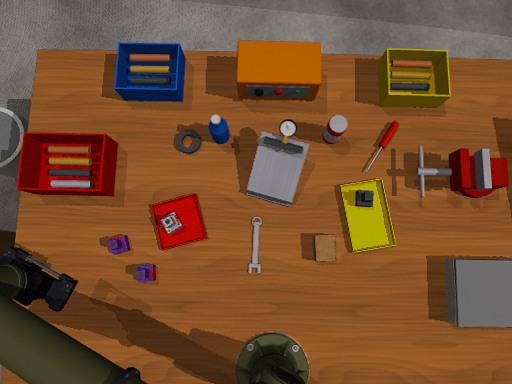

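Scene: the aluminium part is in the shallow red tray at top-view (171,222). The stand is at about (278,168), with the bar at the far end (283,140), and the yellow tray is at (367,215). 

Things that could be mistaken for the part:
- Purple decoys at (119,244) and (146,272).
- The dark finished part at (364,198).
- Bars in the red box at (68,163).

I choose (171,222), the only bare aluminium part and the one in the shallow red tray. Next is one close crop to check it.

Run:
```python
from h import *
c=dict(np.load('top0.npz')); im=c['pixels']
a=cv2.resize(im[187:252,145:212],(400,388),interpolation=cv2.INTER_CUBIC)
b=cv2.resize(im[125:212,240:315],(334,388),interpolation=cv2.INTER_CUBIC)
cv2.imwrite('pics/crop1.png',np.hstack([a,b]))
hsv=cv2.cvtColor(im,cv2.COLOR_BGR2HSV)
def blob(lo,hi,box):
    m=cv2.inRange(hsv,lo,hi); k=np.zeros_like(m); x0,y0,x1,y1=box; k[y0:y1,x0:x1]=m[y0:y1,x0:x1]
    cs=cv2.findContours(k,cv2.RETR_EXTERNAL,cv2.CHAIN_APPROX_NONE)[0]; return k,max(cs,key=cv2.contourArea)
def rect(name,cn,z):
    w=world(c,cn.reshape(-1,2),z); r=cv2.minAreaRect((w[:,:2]*1000).astype(np.float32)); print(name,np.round(r[0],1),np.round(r[1],1),round(r[2],1))
k,cn=blob((20,150,100),(35,255,255),(330,170,405,260)); rect('yellow',cn,.022)
k=cv2.inRange(hsv,(0,150,60),(8,255,255)); k,cn=blob((0,150,60),(8,255,255),(140,185,215,255)); rect('redtray',cn,.018)
# bare metal in red tray
k,cn=blob((0,0,90),(180,80,255),(155,205,190,240)); rect('part',cn,.034)
w=world(c,cn.reshape(-1,2)); print('z',np.percentile(w[:,2],[5,50,95]).round(3))
# bed plane
k,cn=blob((0,0,60),(180,70,255),(245,140,312,208))
ys,xs=np.nonzero(cv2.erode(k,np.ones((5,5))))
P=world(c,np.c_[xs,ys]); P=P[(P[:,2]<.12)&(P[:,2]>.01)]
for _ in range(4):
    m=P.mean(0); n=np.linalg.svd(P-m)[2][2]; n*=np.sign(n[2]); P=P[abs((P-m)@n)<.003]
print('bed',m.round(4),n.round(4),np.degrees(np.arccos(n[2])).round(2),len(P),'up yaw',np.degrees(np.arctan2(-n[1],-n[0])))
# 2D rect of bed
w=P; u=-n*n[2]+np.array([0,0,1.]); u/=np.linalg.norm(u); v=np.cross(n,u)
# bar: pixels of depth higher above plane
ys,xs=np.mgrid[120:210,240:320]; Q=world(c,np.c_[xs.ravel(),ys.ravel()]); L=np.c_[(Q-m)@u,(Q-m)@v,(Q-m)@n]
onb=(abs(L[:,2])<.004)&(abs(L[:,0])<.15)&(abs(L[:,1])<.12); bar=(abs(L[:,2]-.026)<.005)&(abs(L[:,0])<.15)&(abs(L[:,1])<.12)
print('bed xy pct',np.percentile(L[onb,:2],[1,5,50,95,99],axis=0).round(3).tolist()); print('bar',bar.sum(),np.percentile(L[bar],[2,10,50,90,98],axis=0).round(3).tolist())
print('u',u.round(3),'v',v.round(3))
```

```text
yellow [ 484.7 -299.8] [221.1 144.5] 10.4
redtray [451.7 305.3] [151.4 151.5] 16.6
part [446.4 326.3] [51.7 50.7] 32.7
z [0.007 0.034 0.08 ]
bed [ 6.069e-01 -2.000e-04  6.720e-02] [-0.4399  0.1179  0.8903] 27.09 1606 up yaw -14.996647446008694
bed xy pct [[-0.14, -0.072], [-0.076, -0.066], [0.007, 0.003], [0.106, 0.071], [0.114, 0.076]]
bar 398 [[0.086, -0.054, 0.022], [0.088, -0.038, 0.023], [0.101, 0.002, 0.025], [0.142, 0.041, 0.028], [0.148, 0.057, 0.03]]
u [ 0.86  -0.23   0.455] v [0.259 0.966 0.   ]
```

View pics/crop1.png

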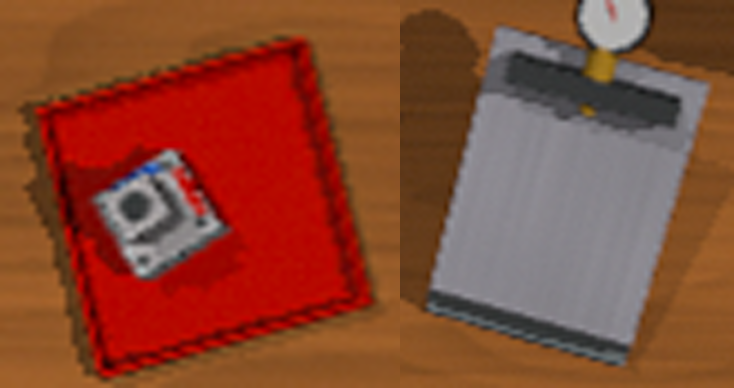

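The crop confirms it: bare aluminium with the blue stripe on top (upper-left, ~(166,215)) and the red stripe on the right (~(177,219)). That makes the red face's yaw about -57°. The right half shows the bar and plunger at the far (upper) end of the bed and the lip at the near end.

```bash
cat >> h.py <<'E'
O=np.array([.6796,-.0176,.105]); U=np.array([.860,-.230,.455]); N=np.array([-.4399,.1179,.8903]); V=np.array([.259,.966,0])
def G(x,h=.055):   # TCP for part axis at bed x, flat on bed
    return O+x*U+h*N-[0,0,env.hold_point_z]
def to(p,psi=None):
    from scipy.spatial.transform import Rotation as Ro
    o=env.get_obs(); R=Ro.from_euler('xyz',o['tool_rot'],degrees=True).as_matrix()
    tw=0 if psi is None else -((psi-o['tool_rot'][2]+180)%360-180)
    print('dp',(R.T@(np.array(p)-o['tool_pos'])*100).round(2),'twist',round(tw,1),'t',round(o['time_s'],2))
def st():
    o=env.get_obs(); print({k:np.round(o[k],4).tolist() for k in('time_s','tool_pos','tool_rot','force','grip_width','grasp_force','qpos')})
E
python3 - <<'E'
from h import *
to([.4464,.3263,.15],122.7)
E
```

```text
dp [-25.76 -16.02   7.2 ] twist 31.2 t 0.15
```

```bash
python3 -m jog '[{"dp":[-6.4,-4,1.2],"twist":8,"fingers":1},{"dp":[-12.8,-8,3],"twist":16,"fingers":1},{"dp":[-19,-12,5],"twist":24,"fingers":1},{"dp":[-25.8,-16,7.2],"twist":31.2,"fingers":1},{"dp":[-25.8,-16,7.2],"twist":31.2,"fingers":1},{"dp":[-25.8,-16,7.2],"twist":31.2,"fingers":1},{"dp":[-25.8,-16,7.2],"twist":31.2,"fingers":1}]'
python3 - <<'E'
from h import *
st(); c=cam('wrist'); cv2.imwrite('pics/w1.png',c['pixels']); np.savez('w1.npz',**c)
E
```

```text
time_s: 1.02
tool_pos: [0.4467, 0.3272, 0.1505]
tool_rot: [-180.0, -0.0, 122.7]
force: [-0.5, 1.6, 0.1]
grip_width: 0.0869
grasp_force: 0.0
{'time_s': 1.025, 'tool_pos': [0.4467, 0.3272, 0.1505], 'tool_rot': [-179.9876, -0.0396, 122.7228], 'force': [-0.4567, 1.5864, 0.0629], 'grip_width': 0.0869, 'grasp_force': 0.0, 'qpos': [-46.8867, 9.3792, 8.7775, 102.727, -1.5805, 68.0179, -4.9101]}
```

View pics/w1.png

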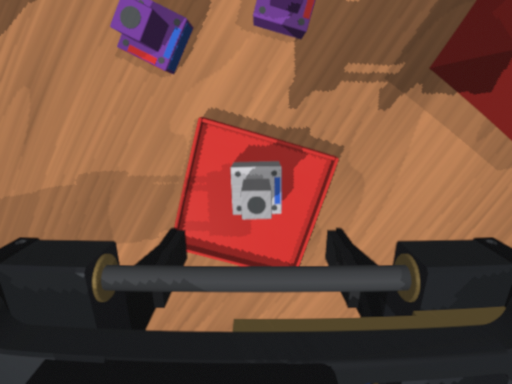

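The wrist view shows the part at (256,190), square to the fingers, with the blue stripe on the right at (278,191). The purple decoys are well away at the top. Next I measure the neck top and the body's upper face.

Run:
```python
from h import *
for f in('w1.npz','top0.npz'):
    c=dict(np.load(f)); 
    box=(225,150,290,225) if f[0]=='w' else (158,208,186,238)
    xs,ys=np.meshgrid(np.arange(box[0],box[2]),np.arange(box[1],box[3])); Q=world(c,np.c_[xs.ravel(),ys.ravel()])
    for lo,hi in((.070,.09),(.029,.039)):
        q=Q[(Q[:,2]>lo)&(Q[:,2]<hi)]; r=cv2.minAreaRect((q[:,:2]*1000).astype(np.float32)); print(f,len(q),np.median(q[:,2]).round(4),np.round(r[0],1),np.round(r[1],1),round(r[2],1))
to([.4464,.3263,.040+.0003],122.7)
```

```text
w1.npz 924 0.0786 [445.2 329.5] [26.  26.8] 34.4
w1.npz 1371 0.0335 [444.6 329.9] [49.6 49.5] 34.2
top0.npz 80 0.08 [446.1 325.6] [26.9 26.6] 32.6
top0.npz 147 0.0344 [446.4 325.7] [50.6 51.4] 33.4
dp [-0.17 -0.1  11.04] twist 0.1 t 1.07
```

```bash
python3 -m jog '[{"dp":[0.2,0,5],"twist":-1,"fingers":1},{"dp":[0.2,0,9],"twist":-1,"fingers":1},{"dp":[0.2,0,11],"twist":-1,"fingers":1},{"dp":[0.2,0,11],"twist":-1,"fingers":1},{"dp":[0.2,0,11],"twist":-1,"fingers":0},{"dp":[0.2,0,11],"twist":-1,"fingers":0},{"dp":[0.2,0,11],"twist":-1,"fingers":0},{"dp":[0.2,0,11],"twist":-1,"fingers":0}]' 15
python3 -m jog '[{"dp":[0,0,0],"twist":0,"fingers":0},{"dp":[0,0,0],"twist":0,"fingers":0},{"dp":[0,0,-6],"twist":0,"fingers":0},{"dp":[0,0,-12],"twist":0,"fingers":0},{"dp":[0,0,-14],"twist":0,"fingers":0},{"dp":[0,0,-14],"twist":0,"fingers":0}]'
python3 - <<'E'
from h import *
st(); p=G(-.09); print(p); p[2]+=.04; to(p,165)
E
```

```text
time_s: 2.08
tool_pos: [0.4463, 0.3287, 0.0411]
tool_rot: [179.9, -0.0, 123.7]
force: [0.3, -0.0, -0.4]
grip_width: 0.0546
grasp_force: 0.0
time_s: 2.82
tool_pos: [0.447, 0.3293, 0.1825]
tool_rot: [179.8, -0.0, 123.7]
force: [-0.8, -0.2, 0.4]
grip_width: 0.002
grasp_force: 0.0
{'time_s': 2.825, 'tool_pos': [0.447, 0.3293, 0.1825], 'tool_rot': [179.7615, -0.0355, 123.7411], 'force': [-0.804, -0.2109, 0.3692], 'grip_width': 0.002, 'grasp_force': 0.0, 'qpos': [-47.1803, 7.9608, 8.8312, 100.5218, -1.3025, 71.3744, -4.2809]}
[0.5780055 0.0095845 0.0943165]
dp [-33.87  -6.88   4.77] twist -41.3 t 2.83
```

The fingers were too slow: I lifted before they reached the neck, and they closed on air. I'll reopen, re-measure and close for longer.

```bash
python3 -m jog '[{"dp":[0,0,0],"twist":0,"fingers":1},{"dp":[0,0,0],"twist":0,"fingers":1},{"dp":[0,0,0],"twist":0,"fingers":1},{"dp":[0,0,0],"twist":0,"fingers":1},{"dp":[0,0,0],"twist":0,"fingers":1},{"dp":[0,0,0],"twist":0,"fingers":1},{"dp":[0,0,0],"twist":0,"fingers":1},{"dp":[0,0,0],"twist":0,"fingers":1}]'
python3 - <<'E'
from h import *
c=cam('wrist'); xs,ys=np.meshgrid(np.arange(200,310),np.arange(120,250)); Q=world(c,np.c_[xs.ravel(),ys.ravel()])
for lo,hi in((.070,.1),(.029,.039)):
    q=Q[(Q[:,2]>lo)&(Q[:,2]<hi)]; r=cv2.minAreaRect((q[:,:2]*1000).astype(np.float32)); print(len(q),np.median(q[:,2]).round(4),np.round(r[0],1),np.round(r[1],1),round(r[2],1))
to([.446,.329,.0405],123.7)
E
```

```text
time_s: 3.82
tool_pos: [0.446, 0.3286, 0.1806]
tool_rot: [180.0, 0.0, 123.7]
force: [0.3, -0.3, 0.7]
grip_width: 0.0734
grasp_force: 0.0
758 0.0785 [444.9 329.9] [25.9 26.2] 34.5
1141 0.0336 [445.1 330. ] [50.3 50. ] 34.3
dp [ 0.04  0.02 14.01] twist 0.0 t 3.88
```

```bash
python3 -m jog '[{"dp":[0,0,5],"twist":0,"fingers":0.9},{"dp":[0,0,10],"twist":0,"fingers":0.8},{"dp":[0.1,0,14],"twist":0,"fingers":0.7},{"dp":[0.1,0,14],"twist":0,"fingers":0.6},{"dp":[0.1,0,14],"twist":0,"fingers":0},{"dp":[0.1,0,14],"twist":0,"fingers":0},{"dp":[0.1,0,14],"twist":0,"fingers":0},{"dp":[0.1,0,14],"twist":0,"fingers":0}]' 15
python3 -m jog '[{"dp":[0,0,0],"twist":0,"fingers":0},{"dp":[0,0,0],"twist":0,"fingers":0},{"dp":[0,0,0],"twist":0,"fingers":0},{"dp":[0,0,0],"twist":0,"fingers":0}]'
```

```text
time_s: 4.88
tool_pos: [0.4459, 0.3298, 0.0418]
tool_rot: [179.9, -0.0, 123.7]
force: [-0.3, -0.7, 4.4]
grip_width: 0.0256
grasp_force: 15.0
time_s: 5.38
tool_pos: [0.4459, 0.3299, 0.0418]
tool_rot: [179.9, -0.0, 123.7]
force: [-1.3, -1.0, 6.1]
grip_width: 0.0259
grasp_force: 15.0
```

```bash
python3 -m jog '[{"dp":[0,0,-4],"twist":0,"fingers":0},{"dp":[0,0,-9],"twist":0,"fingers":0},{"dp":[0,0,-12],"twist":0,"fingers":0},{"dp":[0,0,-12],"twist":0,"fingers":0}]'
python3 - <<'E'
from h import *
p=G(-.09); print(p); p[2]+=.04; to(p,165)
E
```

```text
time_s: 5.88
tool_pos: [0.4466, 0.3303, 0.1627]
tool_rot: [179.7, -0.0, 123.7]
force: [0.9, -0.3, -3.4]
grip_width: 0.0261
grasp_force: 15.0
[0.5780055 0.0095845 0.0943165]
dp [-33.97  -6.91   2.78] twist -41.3 t 5.88
```

```bash
python3 -m jog '[{"dp":[-5,-1,0],"twist":-8,"fingers":0},{"dp":[-11,-2.2,0],"twist":-17,"fingers":0},{"dp":[-17,-3.5,0],"twist":-26,"fingers":0},{"dp":[-23,-4.7,0],"twist":-34,"fingers":0},{"dp":[-29,-6,0],"twist":-41.3,"fingers":0},{"dp":[-34,-6.9,0.5],"twist":-41.3,"fingers":0},{"dp":[-34,-6.9,2],"twist":-41.3,"fingers":0},{"dp":[-34,-6.9,2.5],"twist":-41.3,"fingers":0}]'
python3 - <<'E'
from h import *
st(); to(G(-.09),165)
c=cam('scene'); cv2.imwrite('pics/s2.png',cv2.resize(c['pixels'][130:230,160:290],(780,600)))
E
```

```text
time_s: 6.88
tool_pos: [0.5747, 0.0089, 0.1322]
tool_rot: [-179.9, -0.3, 165.0]
force: [-0.3, 0.8, -2.1]
grip_width: 0.026
grasp_force: 15.0
{'time_s': 6.875, 'tool_pos': [0.5747, 0.0089, 0.1322], 'tool_rot': [-179.9191, -0.3121, 165.0326], 'force': [-0.2998, 0.793, -2.1019], 'grip_width': 0.026, 'grasp_force': 14.9973, 'qpos': [-21.9281, 13.3487, 21.1097, 101.1076, -5.2006, 66.8195, 75.7712]}
dp [-0.33  0.16  3.79] twist 0.0 t 6.88
```

View pics/s2.png

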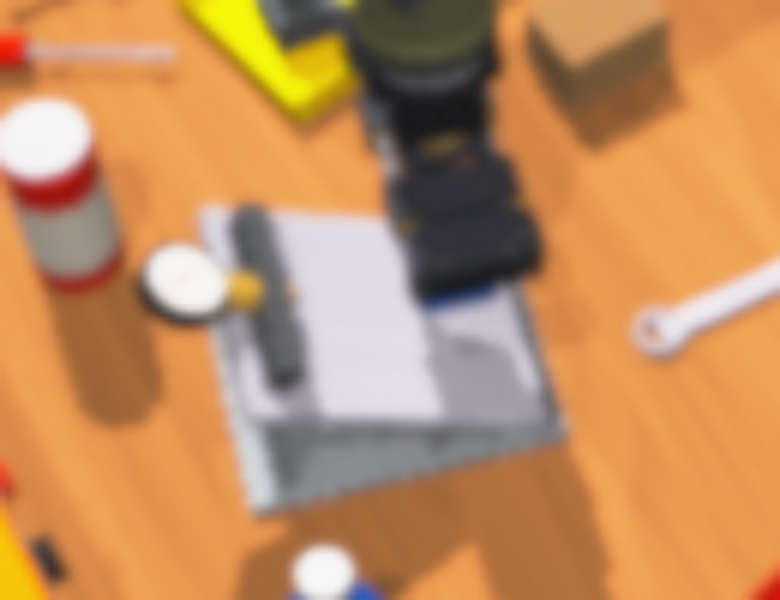

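The view shows the part held over the low half of the bed at (455,290) in the crop. The blue face is on the bottle side, so red faces the bar at (265,295). I'll grip lightly and lower it so the slope tips it flat.

```bash
python3 -m jog '[{"dp":[-0.3,0.2,1.5],"twist":0,"fingers":0},{"dp":[-0.3,0.2,2.4],"twist":0,"fingers":0},{"dp":[-0.3,0.2,2.8],"twist":0,"fingers":0},{"dp":[-0.3,0.2,3.1],"twist":0,"fingers":0}]' 6
python3 -m jog '[{"dp":[0,0,0.2],"twist":0,"fingers":0},{"dp":[0,0,0.4],"twist":0,"fingers":0},{"dp":[0,0,0.6],"twist":0,"fingers":0},{"dp":[0,0,0.7],"twist":0,"fingers":0},{"dp":[0,0,0.7],"twist":0,"fingers":0}]' 6
python3 - <<'E'
from h import *
st(); to(G(-.09))
c=cam('scene'); cv2.imwrite('pics/s3.png',cv2.resize(c['pixels'][145:225,180:270],(675,600)))
E
```

```text
time_s: 7.42
tool_pos: [0.5804, 0.0097, 0.1045]
tool_rot: [180.0, 0.0, 165.1]
force: [0.8, 0.3, -3.0]
grip_width: 0.0258
grasp_force: 6.0
time_s: 8.05
tool_pos: [0.5803, 0.0095, 0.0992]
tool_rot: [180.0, -0.0, 165.0]
force: [-4.3, 1.4, 5.8]
grip_width: 0.0263
grasp_force: 6.0
{'time_s': 8.05, 'tool_pos': [0.5803, 0.0095, 0.0992], 'tool_rot': [179.9525, -0.0042, 165.035], 'force': [-4.3135, 1.4483, 5.8155], 'grip_width': 0.0263, 'grasp_force': 6.0, 'qpos': [-21.5423, 15.6395, 20.89, 102.4984, -6.2475, 62.9735, 76.5197]}
dp [ 0.22 -0.05  0.49] twist 0 t 8.05
```

View pics/s3.png

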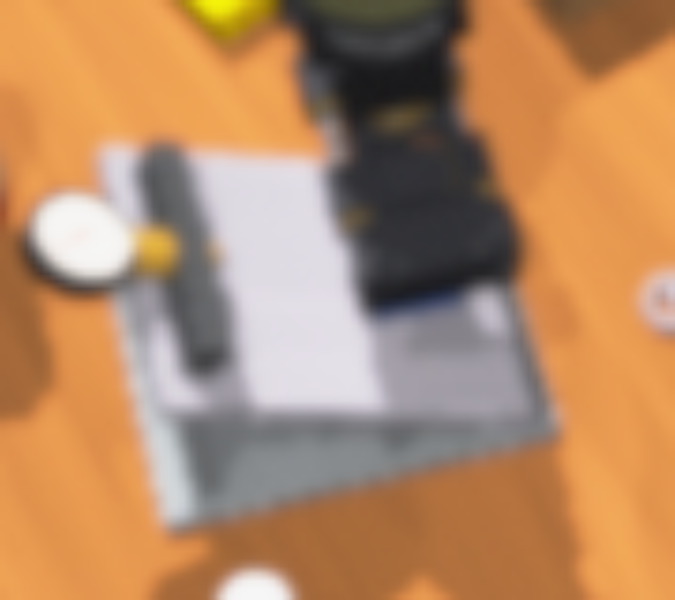

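```bash
python3 -m jog '[{"dp":[0,0,0.2],"twist":0,"fingers":0},{"dp":[0,0,0.3],"twist":0,"fingers":0},{"dp":[0,0,0.4],"twist":0,"fingers":0},{"dp":[0,0,0.4],"twist":0,"fingers":0}]' 3
python3 - <<'E'
from h import *
st(); to(G(-.09))
c=cam('wrist'); cv2.imwrite('pics/w3.png',c['pixels']); np.savez('w3.npz',**c)
E
```

```text
time_s: 8.6
tool_pos: [0.5802, 0.0096, 0.0935]
tool_rot: [180.0, -0.0, 165.0]
force: [-2.6, -0.0, 2.7]
grip_width: 0.026
grasp_force: 4.2
{'time_s': 8.6, 'tool_pos': [0.5802, 0.0096, 0.0935], 'tool_rot': [179.9971, -0.0228, 165.0446], 'force': [-2.6305, -0.0461, 2.6972], 'grip_width': 0.026, 'grasp_force': 4.1763, 'qpos': [-21.4994, 15.9975, 20.8381, 102.7835, -6.3628, 62.3835, 76.603]}
dp [ 0.21 -0.05 -0.08] twist 0 t 8.6
```

View pics/w3.png

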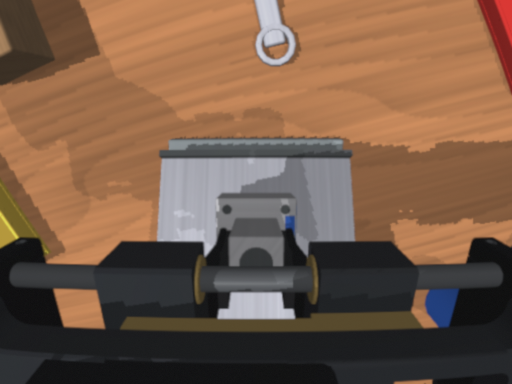

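The wrist view shows the part on the bed at (257,235), blue on the right, with the tail of the body's top at (225–290, 195–218). I'll fit its tilt from depth.

```bash
cat >> h.py <<'E'
def tilt(c,box=(221,197,292,217)):
    xs,ys=np.meshgrid(np.arange(box[0],box[2]),np.arange(box[1],box[3])); Q=world(c,np.c_[xs.ravel(),ys.ravel()])
    h=(Q-O)@N; P=Q[(h>.015)&(h<.045)]
    if len(P)<50: print('few',len(P),np.median(h)); return
    for _ in range(4):
        m=P.mean(0); n=np.linalg.svd(P-m)[2][2]; n*=np.sign(n[2]); P=P[abs((P-m)@n)<.002]
    L=(P-O)@np.c_[U,V,N]
    print('n',len(P),'angle to bed',np.degrees(np.arccos(n@N)).round(1),'to vertical',np.degrees(np.arccos(n[2])).round(1),'height',L[:,2].mean().round(4),'rear x',L[:,0].min().round(4),'y',L[:,1].min().round(4),L[:,1].max().round(4))
E
python3 - <<'E'
from h import *
tilt(dict(np.load('w3.npz')))
E
```

```text
n 1399 angle to bed 15.4 to vertical 11.6 height 0.0419 rear x -0.1263 y -0.0209 0.0226
```

The part is only half tipped (11.6° from vertical), so I'll drag it downslope, which tips it the right way, and check again.

```bash
python3 -m jog '[{"dp":[0.4,0,0.2],"twist":0,"fingers":0},{"dp":[0.8,0,0.4],"twist":0,"fingers":0},{"dp":[1.2,0,0.6],"twist":0,"fingers":0},{"dp":[1.6,0,0.8],"twist":0,"fingers":0},{"dp":[2.0,0,1.0],"twist":0,"fingers":0},{"dp":[2.2,0,1.1],"twist":0,"fingers":0},{"dp":[2.2,0,1.1],"twist":0,"fingers":0}]' 4
python3 - <<'E'
from h import *
st(); tilt(cam('wrist'),(215,175,296,222)); to(G(-.125))
E
```

```text
time_s: 9.52
tool_pos: [0.5585, 0.0152, 0.0821]
tool_rot: [-180.0, -0.1, 165.0]
force: [-0.5, -0.3, -2.9]
grip_width: 0.0256
grasp_force: 5.1
{'time_s': 9.525, 'tool_pos': [0.5585, 0.0152, 0.0821], 'tool_rot': [-179.9839, -0.0544, 165.0483], 'force': [-0.5038, -0.3373, -2.9144], 'grip_width': 0.0256, 'grasp_force': 5.1102, 'qpos': [-22.4096, 14.2086, 20.586, 106.3415, -5.6917, 60.5022, 75.4601]}
n 1010 angle to bed nan to vertical 27.0 height 0.0392 rear x -0.1522 y -0.0245 0.0253
dp [ 1.11 -0.04  0.39] twist 0 t 9.57h.py:34: RuntimeWarning: invalid value encountered in arccos
  print('n',len(P),'angle to bed',np.degrees(np.arccos(n@N)).round(1),'to vertical',np.degrees(np.arccos(n[2])).round(1),'height',L[:,2].mean().round(4),'rear x',L[:,0].min().round(4),'y',L[:,1].min().round(4),L[:,1].max().round(4))
```

Now it is parallel to the bed (27.0°), hovering about 9 mm above. I'll firm the grip and lower square onto the bed.

```bash
python3 -m jog '[{"dp":[0,0,0],"twist":0,"fingers":0},{"dp":[-0.1,0,0.2],"twist":0,"fingers":0},{"dp":[-0.2,0,0.4],"twist":0,"fingers":0},{"dp":[-0.3,0,0.6],"twist":0,"fingers":0},{"dp":[-0.4,0,0.8],"twist":0,"fingers":0},{"dp":[-0.4,0,0.8],"twist":0,"fingers":0}]' 15
python3 - <<'E'
from h import *
st(); tilt(cam('wrist'),(215,175,296,222)); print((env.get_obs()['tool_pos']+np.array([0,0,.0187])-O)@np.c_[U,V,N])
E
```

```text
time_s: 10.32
tool_pos: [0.5592, 0.0152, 0.0804]
tool_rot: [179.9, -0.6, 165.1]
force: [-27.9, 0.4, 43.5]
grip_width: 0.0257
grasp_force: 40.7
{'time_s': 10.325, 'tool_pos': [0.5592, 0.0152, 0.0804], 'tool_rot': [179.9197, -0.5527, 165.0518], 'force': [-27.8942, 0.3601, 43.5174], 'grip_width': 0.0257, 'grasp_force': 40.7078, 'qpos': [-22.1358, 14.7437, 20.5662, 105.9264, -6.1482, 60.8798, 75.9059]}
n 1760 angle to bed 10.1 to vertical 17.0 height 0.0376 rear x -0.1521 y -0.0243 0.0256
[-0.11373133  0.00050248  0.05162871]
```

The force says the fingertips are jammed on the body. I'll relieve it and measure the body against the bed in the same wrist image.

```bash
python3 -m jog '[{"dp":[0.1,0,-0.3],"twist":0,"fingers":0},{"dp":[0.4,0,-0.8],"twist":0,"fingers":0},{"dp":[0.4,0,-0.8],"twist":0,"fingers":0}]' 8
cat >> h.py <<'E'
def rel(c):
    "body top relative to bed, both from this wrist image"
    xs,ys=np.meshgrid(np.arange(150,360),np.arange(130,250)); Q=world(c,np.c_[xs.ravel(),ys.ravel()]); px=np.c_[xs.ravel(),ys.ravel()]
    L=(Q-O)@np.c_[U,V,N]
    b=(abs(L[:,2])<.012)&(abs(L[:,1])<.07)&(abs(L[:,1])>.035)&(L[:,0]>-.155)&(L[:,0]<-.03)
    A=np.c_[L[b,:2],np.ones(b.sum())]; k=np.linalg.lstsq(A,L[b,2],rcond=None)[0]
    h=L[:,2]-np.c_[L[:,:2],np.ones(len(L))]@k
    t=(abs(L[:,1])<.022)&(h>.02)&(h<.045)&(L[:,0]>-.17)
    P=np.c_[L[t,:2],h[t]]
    for _ in range(5):
        s=np.linalg.lstsq(np.c_[P[:,:2],np.ones(len(P))],P[:,2],rcond=None)[0]; P=P[abs(P[:,2]-np.c_[P[:,:2],np.ones(len(P))]@s)<.002]
    print('bed n',b.sum(),'bed offset at -.1 (mm)',(1e3*(k[2]-.1*k[0])).round(1),'slopes',k[:2].round(3),'body slope deg (x,y)',np.degrees(s[:2]).round(1),'x',P[:,0].min().round(4),P[:,0].max().round(4),'h rear/front mm',(1e3*(s[2]+s[0]*np.array([P[:,0].min(),P[:,0].max()]))).round(1),len(P))
E
python3 - <<'E'
from h import *
st(); c=cam('wrist'); np.savez('w4.npz',**c); rel(c); rel(dict(np.load('w3.npz'))); print((env.get_obs()['tool_pos']+np.array([0,0,.0187])-O)@np.c_[U,V,N])
E
```

```text
time_s: 10.75
tool_pos: [0.5596, 0.0153, 0.0829]
tool_rot: [180.0, 0.1, 165.1]
force: [0.2, 0.3, -3.0]
grip_width: 0.0263
grasp_force: 12.4
{'time_s': 10.75, 'tool_pos': [0.5596, 0.0153, 0.0829], 'tool_rot': [179.9629, 0.0884, 165.0519], 'force': [0.1614, 0.268, -2.9827], 'grip_width': 0.0263, 'grasp_force': 12.4088, 'qpos': [-22.4119, 14.1762, 20.5962, 106.28, -5.6944, 60.4427, 75.4674]}
bed n 3732 bed offset at -.1 (mm) 0.0 slopes [-0.003  0.002] body slope deg (x,y) [-9.2  0. ] x -0.1507 -0.1306 h rear/front mm [39.8 36.6] 1575
bed n 6410 bed offset at -.1 (mm) 0.1 slopes [-0.     0.002] body slope deg (x,y) [11.3 -0.1] x -0.1278 -0.1039 h rear/front mm [38.7 43.4] 875
[-0.11261379  0.00047809  0.05331201]
```

Both heights are now reliable: the bed offset is 0. The part hangs 9° short of flat with its front edge about 2 mm up, and the grip has slipped down to the body. I'll release it there so it settles flat (against the lip if it slides), then regrip higher.

```bash
python3 -m jog '[{"dp":[0,0,0.1],"twist":0,"fingers":0},{"dp":[0,0,0.2],"twist":0,"fingers":0},{"dp":[0,0,0.2],"twist":0,"fingers":0.35},{"dp":[0,0,0.2],"twist":0,"fingers":0.4},{"dp":[0,0,0.2],"twist":0,"fingers":0.6},{"dp":[0,0,0.2],"twist":0,"fingers":0.6},{"dp":[0,0,-1],"twist":0,"fingers":0.6},{"dp":[0,0,-1],"twist":0,"fingers":0.6}]' 6
python3 - <<'E'
from h import *
st(); c=cam('wrist'); np.savez('w5.npz',**c); rel(c); to(G(-.14,.057))
cv2.imwrite('pics/w5.png',c['pixels'])
E
```

```text
time_s: 11.8
tool_pos: [0.5602, 0.0152, 0.094]
tool_rot: [179.9, 0.1, 165.0]
force: [0.5, 0.2, -0.1]
grip_width: 0.0518
grasp_force: 0.0
{'time_s': 11.8, 'tool_pos': [0.5602, 0.0152, 0.094], 'tool_rot': [179.9381, 0.1441, 165.0411], 'force': [0.4874, 0.2424, -0.1373], 'grip_width': 0.0518, 'grasp_force': 0.0, 'qpos': [-22.5326, 13.4729, 20.6935, 105.6891, -5.3874, 61.6281, 75.2321]}
bed n 3934 bed offset at -.1 (mm) -0.0 slopes [-0.003  0.002] body slope deg (x,y) [0.2 0.3] x -0.1585 -0.1126 h rear/front mm [30.1 30.3] 1811
dp [ 2.64 -0.07  2.01] twist 0 t 11.85
```

View pics/w5.png

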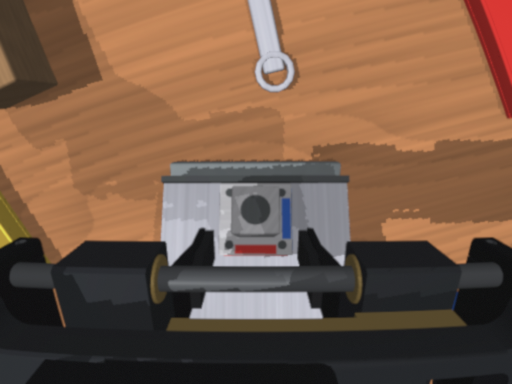

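The part lies flat on the bed at (257,215), with the red stripe towards the bar (255,250) and blue on the right (286,218). I'll locate the neck for the regrip.

```bash
cat >> h.py <<'E'
def neck(c):
    xs,ys=np.meshgrid(np.arange(100,400),np.arange(100,330)); Q=world(c,np.c_[xs.ravel(),ys.ravel()]); L=(Q-O)@np.c_[U,V,N]
    for lo,hi in((.070,.08),(.028,.033)):
        q=L[(L[:,2]>lo)&(L[:,2]<hi)&(abs(L[:,1])<.045)&(L[:,0]<.03)]
        if len(q)>20: r=cv2.minAreaRect((q[:,:2]*1000).astype(np.float32)); print(len(q),'h',np.median(q[:,2]).round(4),'bed xy',np.round(r[0],1),np.round(r[1],1),round(r[2],1))
E
python3 - <<'E'
from h import *
neck(dict(np.load('w5.npz'))); to(G(-.134,.058))
E
```

```text
2848 h 0.0752 bed xy [-117.6    0.8] [58.7 72.8] 2.1
2752 h 0.0302 bed xy [-133.5    0.5] [50.1 50. ] 90.0
dp [ 2.15 -0.07  1.65] twist 0 t 11.85
```

```bash
python3 -m jog '[{"dp":[2.2,0,0.2],"twist":0,"fingers":0.6},{"dp":[2.2,0,1.0],"twist":0,"fingers":0.6},{"dp":[2.2,0,1.6],"twist":0,"fingers":0.5},{"dp":[2.2,0,1.6],"twist":0,"fingers":0},{"dp":[2.2,0,1.6],"twist":0,"fingers":0},{"dp":[2.2,0,1.6],"twist":0,"fingers":0},{"dp":[2.2,0,1.6],"twist":0,"fingers":0},{"dp":[2.2,0,1.6],"twist":0,"fingers":0}]' 30
python3 -m jog '[{"dp":[0,0,0],"twist":0,"fingers":0},{"dp":[-0.5,0,-0.25],"twist":0,"fingers":0},{"dp":[-1.5,0,-0.76],"twist":0,"fingers":0},{"dp":[-3,0,-1.53],"twist":0,"fingers":0},{"dp":[-4.5,0,-2.3],"twist":0,"fingers":0},{"dp":[-6,0,-3.06],"twist":0,"fingers":0},{"dp":[-6,0,-3.06],"twist":0,"fingers":0}]'
python3 - <<'E'
from h import *
st(); c=cam('wrist'); rel(c); neck(c); print((env.get_obs()['tool_pos']+np.array([0,0,.0187])-O)@np.c_[U,V,N])
E
```

```text
time_s: 12.85
tool_pos: [0.5377, 0.0208, 0.0764]
tool_rot: [-180.0, -0.0, 165.0]
force: [-0.6, 0.4, -1.5]
grip_width: 0.0261
grasp_force: 30.0
time_s: 13.72
tool_pos: [0.598, 0.0046, 0.1083]
tool_rot: [180.0, 0.2, 165.0]
force: [0.3, 0.3, -2.3]
grip_width: 0.0255
grasp_force: 30.0
{'time_s': 13.725, 'tool_pos': [0.598, 0.0046, 0.1083], 'tool_rot': [179.9828, 0.1911, 164.9968], 'force': [0.3071, 0.3164, -2.2723], 'grip_width': 0.0255, 'grasp_force': 29.9983, 'qpos': [-20.9197, 17.0808, 21.1796, 99.6554, -6.7234, 64.3217, 77.3047]}
bed n 8535 bed offset at -.1 (mm) 0.0 slopes [-0.001  0.002] body slope deg (x,y) [ 1.1 -0.1] x -0.0892 -0.0797 h rear/front mm [30.  30.1] 797
2000 h 0.0752 bed xy [-60.3   0.7] [49.  34.3] 90.0
1158 h 0.0301 bed xy [-64.4   0.5] [49.5 49.1] 0.0
[-0.06669803  0.00031618  0.05806937]
```

```bash
python3 -m jog '[{"dp":[-1.2,0,-0.55],"twist":0,"fingers":0},{"dp":[-2.4,0,-1.15],"twist":0,"fingers":0},{"dp":[-3,0,-1.45],"twist":0,"fingers":0},{"dp":[-3.4,0,-1.6],"twist":0,"fingers":0},{"dp":[-3.7,0,-1.75],"twist":0,"fingers":0},{"dp":[-3.9,0,-1.85],"twist":0,"fingers":0},{"dp":[-3.9,0,-1.85],"twist":0,"fingers":0}]'
python3 - <<'E'
from h import *
st(); c=cam('wrist'); rel(c); neck(c); print((env.get_obs()['tool_pos']+np.array([0,0,.0187])-O)@np.c_[U,V,N])
E
```

```text
time_s: 14.65
tool_pos: [0.6262, -0.0022, 0.1236]
tool_rot: [-180.0, -1.0, 165.1]
force: [-14.7, 4.3, 4.4]
grip_width: 0.0257
grasp_force: 30.0
{'time_s': 14.65, 'tool_pos': [0.6262, -0.0022, 0.1236], 'tool_rot': [-179.9508, -0.9685, 165.1303], 'force': [-14.6569, 4.2748, 4.3598], 'grip_width': 0.0257, 'grasp_force': 29.9985, 'qpos': [-19.3039, 20.4868, 21.3561, 93.5616, -8.0794, 68.4082, 79.0578]}
bed n 9716 bed offset at -.1 (mm) -0.0 slopes [-0.     0.002] body slope deg (x,y) [-0.7  0.1] x -0.0566 -0.047 h rear/front mm [30.9 30.8] 801
1997 h 0.0757 bed xy [-26.7   1.4] [49.3 34.6] 89.9
1163 h 0.0307 bed xy [-26.8   1.4] [59.5 50.2] 0.1
[-0.03247511  0.00106238  0.05859803]
```

```bash
python3 -m jog '[{"dp":[-0.2,0,-0.1],"twist":0,"fingers":0},{"dp":[-0.4,0,-0.2],"twist":0,"fingers":0},{"dp":[-0.4,0,-0.2],"twist":0,"fingers":0},{"dp":[-0.4,0,-0.2],"twist":0,"fingers":0}]' 40
python3 - <<'E'
from h import *
st(); c=cam('wrist'); rel(c); neck(c); print((env.get_obs()['tool_pos']+np.array([0,0,.0187])-O)@np.c_[U,V,N])
c=cam('scene'); np.savez('s6.npz',**c); cv2.imwrite('pics/s6.png',cv2.resize(c['pixels'][155:225,175:265],(771,600),interpolation=cv2.INTER_CUBIC))
t=dict(np.load('top0.npz')); xs,ys=np.meshgrid(np.arange(245,315),np.arange(125,165)); L=(world(t,np.c_[xs.ravel(),ys.ravel()])-O)@np.c_[U,V,N]
q=L[(abs(L[:,2]-.026)<.002)&(abs(L[:,1])<.05)&(L[:,0]<.025)]; print('bar top x',np.percentile(q[:,0],[0,2,10,50,90,98]).round(4))
q=L[(abs(L[:,2])<.002)&(abs(L[:,1])<.05)&(L[:,0]<.015)]; print('bed end x',np.percentile(q[:,0],[90,98,100]).round(4))
E
```

```text
time_s: 15.2
tool_pos: [0.6292, -0.003, 0.1253]
tool_rot: [-179.9, -1.1, 165.1]
force: [-16.7, 3.8, 5.0]
grip_width: 0.0255
grasp_force: 40.0
{'time_s': 15.2, 'tool_pos': [0.6292, -0.003, 0.1253], 'tool_rot': [-179.9443, -1.0673, 165.1352], 'force': [-16.7371, 3.7763, 5.0043], 'grip_width': 0.0255, 'grasp_force': 39.9984, 'qpos': [-19.1263, 20.8446, 21.3722, 92.9027, -8.2093, 68.8325, 79.2192]}
bed n 9717 bed offset at -.1 (mm) 0.0 slopes [-0.     0.002] body slope deg (x,y) [-1.  -0.1] x -0.053 -0.0435 h rear/front mm [31.  30.8] 798
1991 h 0.0757 bed xy [-22.9   1.5] [35.  49.3] 0.3
1162 h 0.0307 bed xy [-26.1   1.3] [50.4 53.8] 89.9
[-0.02890604  0.00105225  0.05865404]
bar top x [-0.0011  0.0014  0.0029  0.0105  0.0189  0.0209]
bed end x [-0.0099 -0.0056 -0.0044]
```

View pics/s6.png

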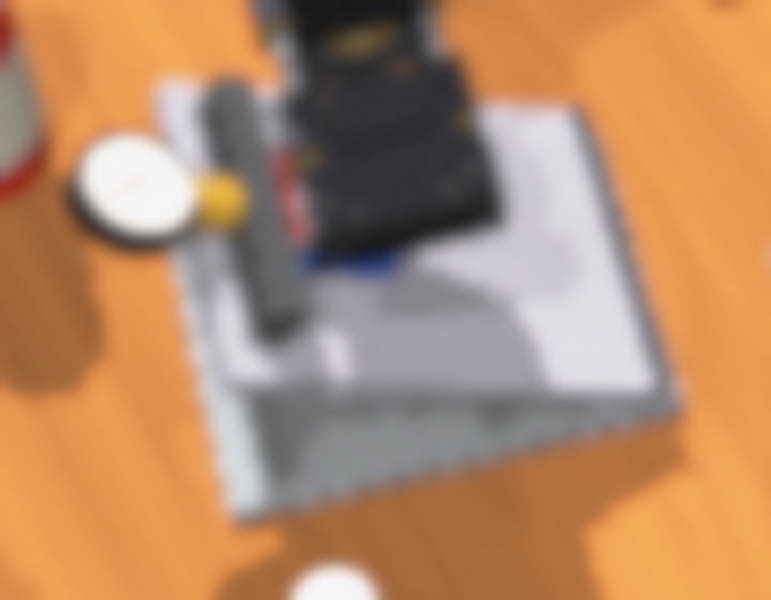

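The scene view shows the red face (290,195) almost on the bar and the part flat. Each extra 3.6 mm added only about 2 N, so it is still on the spring. I'll push on until it is firm.

```bash
python3 -m jog '[{"dp":[-0.2,0,-0.1],"twist":0,"fingers":0},{"dp":[-0.35,0,-0.17],"twist":0,"fingers":0},{"dp":[-0.35,0,-0.17],"twist":0,"fingers":0}]' 45
python3 -m jog '[{"dp":[-0.2,0,-0.1],"twist":0,"fingers":0},{"dp":[-0.35,0,-0.17],"twist":0,"fingers":0},{"dp":[-0.35,0,-0.17],"twist":0,"fingers":0},{"dp":[-0.35,0,-0.17],"twist":0,"fingers":0}]' 45
python3 - <<'E'
from h import *
st(); c=cam('wrist'); rel(c); neck(c); print((env.get_obs()['tool_pos']+np.array([0,0,.0187])-O)@np.c_[U,V,N])
E
```

```text
time_s: 15.68
tool_pos: [0.6317, -0.0036, 0.1267]
tool_rot: [-179.9, -1.2, 165.1]
force: [-18.8, 4.0, 4.9]
grip_width: 0.0258
grasp_force: 45.0
time_s: 16.18
tool_pos: [0.6319, -0.0037, 0.127]
tool_rot: [-179.9, -1.6, 165.2]
force: [-25.7, 6.2, 4.7]
grip_width: 0.0255
grasp_force: 45.0
{'time_s': 16.175, 'tool_pos': [0.6319, -0.0037, 0.127], 'tool_rot': [-179.8904, -1.6234, 165.1658], 'force': [-25.6509, 6.2353, 4.7163], 'grip_width': 0.0255, 'grasp_force': 44.9994, 'qpos': [-18.8254, 21.5053, 21.3605, 91.8596, -8.471, 69.813, 79.4992]}
bed n 9698 bed offset at -.1 (mm) -0.0 slopes [0.    0.002] body slope deg (x,y) [-1.4 -0. ] x -0.0499 -0.0403 h rear/front mm [31.4 31.2] 800
2002 h 0.0759 bed xy [-19.3   1.6] [35.1 49.1] 0.6
1163 h 0.031 bed xy [-25.2   1.6] [49.4 49.9] 0.1
[-0.02567648  0.0010793   0.05891009]
```

It bottomed out: 7 N more for 0.2 mm, face at bed x ≈ 0, 1.4° off flat, held over 0.3 s. Now I'll back off down the slope, lift, and return to the red tray to change grip.

```bash
python3 -m jog '[{"dp":[2,0,0.9],"twist":0,"fingers":0},{"dp":[4,0,1.7],"twist":0,"fingers":0},{"dp":[6,0,2.6],"twist":0,"fingers":0},{"dp":[6,0,2.6],"twist":0,"fingers":0},{"dp":[6,0,-2],"twist":0,"fingers":0},{"dp":[6,0,-4],"twist":0,"fingers":0},{"dp":[6,0,-4],"twist":0,"fingers":0}]' 30
python3 - <<'E'
from h import *
st(); to([.446,.314,.140],123.7)
E
```

```text
time_s: 17.1
tool_pos: [0.5882, 0.0077, 0.1732]
tool_rot: [179.9, 0.3, 165.0]
force: [1.2, -0.5, -2.8]
grip_width: 0.0258
grasp_force: 30.0
{'time_s': 17.1, 'tool_pos': [0.5882, 0.0077, 0.1732], 'tool_rot': [179.9027, 0.2656, 165.0307], 'force': [1.1624, -0.4749, -2.8325], 'grip_width': 0.0258, 'grasp_force': 29.9983, 'qpos': [-22.0913, 12.593, 21.639, 97.0893, -4.9009, 70.9615, 75.6841]}
dp [21.66 25.91  3.27] twist 41.3 t 17.1
```

```bash
python3 -m jog '[{"dp":[3,3.6,0],"twist":6,"fingers":0},{"dp":[6.5,7.8,0],"twist":13,"fingers":0},{"dp":[10,12,0],"twist":20,"fingers":0},{"dp":[14,17,0],"twist":28,"fingers":0},{"dp":[18,21.5,0],"twist":35,"fingers":0},{"dp":[21.7,25.9,1],"twist":41.3,"fingers":0},{"dp":[21.7,25.9,3],"twist":41.3,"fingers":0},{"dp":[21.7,25.9,3.3],"twist":41.3,"fingers":0}]'
python3 -m jog '[{"dp":[0,0,4],"twist":0,"fingers":0},{"dp":[0,0,8],"twist":0,"fingers":0},{"dp":[0,0,8.4],"twist":0,"fingers":0}]'
python3 - <<'E'
from h import *
st(); to([.446,.314,.0485],123.7)
E
```

```text
time_s: 18.1
tool_pos: [0.4418, 0.3133, 0.1353]
tool_rot: [-179.7, 0.1, 123.8]
force: [-0.2, -0.9, -3.2]
grip_width: 0.0258
grasp_force: 30.0
time_s: 18.48
tool_pos: [0.442, 0.3112, 0.0513]
tool_rot: [-179.6, 0.1, 123.6]
force: [-0.5, -0.5, -2.1]
grip_width: 0.0258
grasp_force: 30.0
{'time_s': 18.475, 'tool_pos': [0.442, 0.3112, 0.0513], 'tool_rot': [-179.6211, 0.0689, 123.6094], 'force': [-0.4944, -0.5083, -2.1263], 'grip_width': 0.0258, 'grasp_force': 29.9983, 'qpos': [-46.8122, 14.1379, 9.8886, 109.6565, -2.8189, 56.822, -2.0489]}
dp [0.01 0.49 0.27] twist -0.1 t 18.48
```

Now I'll lower with a light grip, drag to level it, release, and look.

```bash
python3 -m jog '[{"dp":[0,0,0.3],"twist":0,"fingers":0},{"dp":[-0.5,0,0.5],"twist":0,"fingers":0},{"dp":[-1,0,0.6],"twist":0,"fingers":0},{"dp":[-1.5,0,0.6],"twist":0,"fingers":0},{"dp":[-2,0,0.6],"twist":0,"fingers":0},{"dp":[-2.4,0,0.6],"twist":0,"fingers":0}]' 5
python3 -m jog '[{"dp":[0,0,0],"twist":0,"fingers":0.35},{"dp":[0,0,0],"twist":0,"fingers":0.4},{"dp":[0,0,0],"twist":0,"fingers":0.7},{"dp":[0,0,0],"twist":0,"fingers":0.7},{"dp":[0,0,0],"twist":0,"fingers":0.7},{"dp":[0,0,-4],"twist":0,"fingers":0.7},{"dp":[1,0,-8],"twist":0,"fingers":0.7},{"dp":[1,0,-10],"twist":0,"fingers":0.7}]'
cat >> h.py <<'E'
def flat(c,z0,box=(120,80,400,260)):
    xs,ys=np.meshgrid(np.arange(box[0],box[2]),np.arange(box[1],box[3])); Q=world(c,np.c_[xs.ravel(),ys.ravel()]); t=env.get_obs()['tool_pos']
    Q=Q[np.hypot(*(Q[:,:2]-t[:2]).T)<.08]
    for lo,hi in((.070,.082),(.027,.034)):
        q=Q[(Q[:,2]>lo+z0)&(Q[:,2]<hi+z0)]
        if len(q)>20: r=cv2.minAreaRect((q[:,:2]*1000).astype(np.float32)); print(len(q),'z',np.median(q[:,2]).round(4),np.std(q[:,2]).round(4),np.round(r[0],1),np.round(r[1],1),round(r[2],1))
E
python3 - <<'E'
from h import *
st(); c=cam('wrist'); cv2.imwrite('pics/w7.png',c['pixels']); flat(c,.004)
E
```

```text
time_s: 19.23
tool_pos: [0.4569, 0.2939, 0.0482]
tool_rot: [180.0, 0.0, 123.7]
force: [-0.7, 0.8, -2.4]
grip_width: 0.026
grasp_force: 5.0
time_s: 20.23
tool_pos: [0.4515, 0.304, 0.1506]
tool_rot: [179.8, -0.0, 123.8]
force: [-0.2, -0.4, -0.9]
grip_width: 0.0605
grasp_force: 0.0
{'time_s': 20.225, 'tool_pos': [0.4515, 0.304, 0.1506], 'tool_rot': [179.8022, -0.0463, 123.8174], 'force': [-0.1921, -0.427, -0.8687], 'grip_width': 0.0605, 'grasp_force': 0.0, 'qpos': [-46.428, 8.0922, 10.5647, 104.2258, -1.6413, 67.6262, -1.5291]}
844 z 0.0825 0.0022 [461.  287.7] [25.9 25.1] 34.7
724 z 0.0345 0.0016 [461.  287.3] [49.3 23.3] 33.7
```

View pics/w7.png

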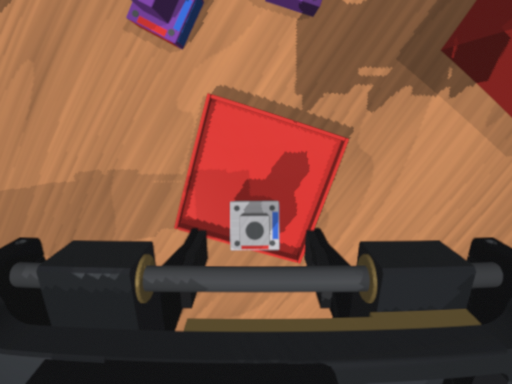

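The view shows the part standing at (255,225), blue right, red towards the near wall. The neck top reads 3.5 mm high, so I'll check for tilt or resting on the wall.

Run:
```python
from h import *
c=cam('wrist'); im=c['pixels']
xs,ys=np.meshgrid(np.arange(150,370),np.arange(85,262)); px=np.c_[xs.ravel(),ys.ravel()]; Q=world(c,px)
for nm,b,lo,hi in(('neck',(242,212,270,244),.07,.095),('body',(232,203,280,215),.02,.05)):
    s=(px[:,0]>=b[0])&(px[:,0]<b[2])&(px[:,1]>=b[1])&(px[:,1]<b[3])&(Q[:,2]>lo)&(Q[:,2]<hi); P=Q[s]
    for _ in range(4):
        m=P.mean(0); n=np.linalg.svd(P-m)[2][2]; n*=np.sign(n[2]); P=P[abs((P-m)@n)<.0015]
    print(nm,len(P),m.round(4),n.round(3),np.degrees(np.arccos(n[2])).round(1))
hsv=cv2.cvtColor(im,cv2.COLOR_BGR2HSV); k=cv2.inRange(hsv,(0,170,80),(8,255,255))
q=Q[(k[px[:,1],px[:,0]]>0)]; fl=q[(q[:,2]<.008)&(q[:,2]>0)]; wl=q[(q[:,2]>.014)&(q[:,2]<.022)]
print('floor z',np.median(fl[:,2]).round(4)); r=cv2.minAreaRect((wl[:,:2]*1000).astype(np.float32)); print('walls',np.round(r[0],1),np.round(r[1],1),r[2])
```

```text
neck 724 [0.4623 0.2886 0.0826] [-0.159  0.251  0.955] 17.3
body 419 [0.4608 0.2909 0.0347] [-0.154  0.236  0.959] 16.4
floor z 0.0036
walls [451.3 308.7] [149.8 150. ] 16.538515090942383
```

It is leaning 17° with a corner on the tray wall; the drag went too far. I'll regrip, lift, shift to the tray's middle and set it down again.

```bash
python3 -m jog '[{"dp":[-2.4,0,3],"twist":0,"fingers":0.7},{"dp":[-2.4,0,7],"twist":0,"fingers":0.7},{"dp":[-2.4,0,10],"twist":0,"fingers":0.5},{"dp":[-2.4,0,10],"twist":0,"fingers":0},{"dp":[-2.4,0,10],"twist":0,"fingers":0},{"dp":[-2.4,0,10],"twist":0,"fingers":0},{"dp":[-2.4,0,10],"twist":0,"fingers":0},{"dp":[-2.4,0,10],"twist":0,"fingers":0}]' 15
python3 -m jog '[{"dp":[0,0,0],"twist":0,"fingers":0},{"dp":[0,0,-2],"twist":0,"fingers":0},{"dp":[3,0,-3],"twist":0,"fingers":0},{"dp":[5.5,0,-3],"twist":0,"fingers":0},{"dp":[5.5,0,-3],"twist":0,"fingers":0},{"dp":[5.5,0,-1],"twist":0,"fingers":0},{"dp":[5.5,0,-0.2],"twist":0,"fingers":0},{"dp":[5.5,0,-0.2],"twist":0,"fingers":0}]'
```

```text
time_s: 21.32
tool_pos: [0.4653, 0.2832, 0.0493]
tool_rot: [179.9, -0.0, 123.7]
force: [0.4, -1.0, 3.8]
grip_width: 0.0256
grasp_force: 14.9
time_s: 22.32
tool_pos: [0.434, 0.3271, 0.0494]
tool_rot: [-179.9, 0.0, 123.7]
force: [-0.3, 0.0, -2.1]
grip_width: 0.026
grasp_force: 15.0
```

```bash
python3 -m jog '[{"dp":[0,0,0.3],"twist":0,"fingers":0},{"dp":[-0.3,0,0.6],"twist":0,"fingers":0},{"dp":[-0.6,0,0.7],"twist":0,"fingers":0},{"dp":[-1.0,0,0.7],"twist":0,"fingers":0},{"dp":[-1.0,0,0.7],"twist":0,"fingers":0.35},{"dp":[-1.0,0,0.6],"twist":0,"fingers":0.4},{"dp":[-1.0,0,0.5],"twist":0,"fingers":0.7},{"dp":[-1.0,0,0.5],"twist":0,"fingers":0.7}]' 5
python3 -m jog '[{"dp":[0,0,0],"twist":0,"fingers":0.7},{"dp":[0,0,-4],"twist":0,"fingers":0.7},{"dp":[0,0,-8],"twist":0,"fingers":0.7},{"dp":[0,0,-10],"twist":0,"fingers":0.7},{"dp":[0,0,-10],"twist":0,"fingers":0.7}]'
python3 - <<'E'
from h import *
st(); c=cam('wrist'); np.savez('w8.npz',**c); flat(c,.004)
E
```

```text
time_s: 23.32
tool_pos: [0.4395, 0.3203, 0.0452]
tool_rot: [180.0, -0.0, 123.8]
force: [0.5, 0.2, 0.2]
grip_width: 0.0475
grasp_force: 0.0
time_s: 23.95
tool_pos: [0.4405, 0.3208, 0.1468]
tool_rot: [179.8, -0.0, 123.7]
force: [0.9, 0.3, -0.7]
grip_width: 0.0607
grasp_force: 0.0
{'time_s': 23.95, 'tool_pos': [0.4405, 0.3208, 0.1468], 'tool_rot': [179.7744, -0.0326, 123.7442], 'force': [0.8672, 0.2696, -0.7408], 'grip_width': 0.0607, 'grasp_force': 0.0, 'qpos': [-48.0622, 8.3271, 10.0449, 104.4016, -1.587, 67.1775, -3.7671]}
872 z 0.0786 0.0009 [443.2 314.2] [25.6 26. ] 32.9
1360 z 0.0336 0.0008 [443.4 314. ] [50.2 50. ] 33.4
```

Upright now at (443,314), yaw 33.4°. I'll turn the tool a quarter turn and regrip across the other neck faces.

```bash
python3 -m jog '[{"dp":[-0.7,-0.1,0],"twist":-10,"fingers":0.7},{"dp":[-0.7,-0.1,0],"twist":-20,"fingers":0.7},{"dp":[-0.7,-0.1,0],"twist":-30,"fingers":0.7},{"dp":[-0.7,-0.1,0],"twist":-40,"fingers":0.7},{"dp":[-0.7,-0.1,0],"twist":-50,"fingers":0.7},{"dp":[-0.7,-0.1,0],"twist":-60,"fingers":0.7},{"dp":[-0.7,-0.1,0],"twist":-70,"fingers":0.7},{"dp":[-0.7,-0.1,0],"twist":-80,"fingers":0.7}]' 15
python3 -m jog '[{"dp":[0,0,2],"twist":-9.6,"fingers":0.7},{"dp":[0,0,5],"twist":-9.6,"fingers":0.7},{"dp":[0,0,5],"twist":-9.6,"fingers":0.7}]' 15
python3 - <<'E'
from h import *
st(); to([.4434,.3140,.0453],213.4)
E
```

```text
time_s: 25.0
tool_pos: [0.4415, 0.3129, 0.143]
tool_rot: [-180.0, -0.2, -155.9]
force: [1.5, -0.3, 1.4]
grip_width: 0.0612
grasp_force: 0.0
time_s: 25.38
tool_pos: [0.4399, 0.3116, 0.0913]
tool_rot: [-180.0, -0.5, -146.7]
force: [-0.4, -0.2, -0.2]
grip_width: 0.0608
grasp_force: 0.0
{'time_s': 25.375, 'tool_pos': [0.4399, 0.3116, 0.0913], 'tool_rot': [-179.9557, -0.4504, -146.6659], 'force': [-0.3891, -0.155, -0.1543], 'grip_width': 0.0608, 'grasp_force': 0.0, 'qpos': [-41.6988, 11.3049, 3.9393, 107.6805, -0.868, 61.4959, 85.919]}
dp [-0.46  0.01  4.59] twist -0.1 t 25.38
```

```bash
python3 -m jog '[{"dp":[-0.1,0,2],"twist":0,"fingers":0.7},{"dp":[-0.1,0,4],"twist":0,"fingers":0.7},{"dp":[-0.1,0,4.6],"twist":0,"fingers":0.6},{"dp":[-0.1,0,4.6],"twist":0,"fingers":0.5}]' 15
python3 - <<'E'
from h import *
to([.4434,.3140,.0453],213.4)
E
```

```text
time_s: 25.88
tool_pos: [0.4434, 0.3142, 0.0493]
tool_rot: [-180.0, -0.0, -146.7]
force: [0.2, -0.4, 0.4]
grip_width: 0.049
grasp_force: 0.0
dp [ 0.01 -0.02  0.4 ] twist -0.1 t 25.88
```

```bash
python3 -m jog '[{"dp":[0,0,0.3],"twist":0,"fingers":0},{"dp":[0,0,0.3],"twist":0,"fingers":0},{"dp":[0,0,0.3],"twist":0,"fingers":0},{"dp":[0,0,0.3],"twist":0,"fingers":0},{"dp":[0,0,0.3],"twist":0,"fingers":0},{"dp":[0,0,-5],"twist":0,"fingers":0},{"dp":[0,0,-11],"twist":0,"fingers":0},{"dp":[0,0,-12],"twist":0,"fingers":0}]' 20
python3 - <<'E'
from h import *
st(); p=G(-.105,.061); print(p); p[2]+=.05; to(p,165)
E
```

```text
time_s: 26.88
tool_pos: [0.4451, 0.3161, 0.1734]
tool_rot: [179.9, 0.4, -146.6]
force: [0.6, -0.1, -2.0]
grip_width: 0.0256
grasp_force: 20.0
{'time_s': 26.875, 'tool_pos': [0.4451, 0.3161, 0.1734], 'tool_rot': [179.9219, 0.4433, -146.6377], 'force': [0.5891, -0.0649, -1.9987], 'grip_width': 0.0256, 'grasp_force': 19.9532, 'qpos': [-41.9217, 7.1296, 4.0836, 102.4367, -0.5846, 70.0045, 85.6889]}
[0.5624661 0.0137419 0.0928333]
dp [  6.85 -31.72   2.96] twist 48.4 t 26.88
```

```bash
python3 -m jog '[{"dp":[1,-5,0],"twist":8,"fingers":0},{"dp":[2.2,-10.5,0],"twist":16,"fingers":0},{"dp":[3.4,-16,0],"twist":25,"fingers":0},{"dp":[4.6,-21.5,0],"twist":33,"fingers":0},{"dp":[5.8,-27,0],"twist":41,"fingers":0},{"dp":[6.9,-31.7,0.5],"twist":48.4,"fingers":0},{"dp":[6.9,-31.7,2],"twist":48.4,"fingers":0},{"dp":[6.9,-31.7,3],"twist":48.4,"fingers":0}]'
python3 -m jog '[{"dp":[0,0,0],"twist":0,"fingers":0},{"dp":[0,0,1],"twist":0,"fingers":0},{"dp":[0,0,2],"twist":0,"fingers":0},{"dp":[0,0,3],"twist":0,"fingers":0},{"dp":[0,0,3.6],"twist":0,"fingers":0},{"dp":[0,0,3.6],"twist":0,"fingers":0}]'
python3 - <<'E'
from h import *
st(); to(G(-.105,.061),165)
E
```

```text
time_s: 27.88
tool_pos: [0.5583, 0.0123, 0.1366]
tool_rot: [-180.0, -0.2, 165.0]
force: [0.3, 0.3, -2.5]
grip_width: 0.0263
grasp_force: 20.0
time_s: 28.62
tool_pos: [0.5595, 0.0113, 0.1024]
tool_rot: [-180.0, -0.1, 164.9]
force: [-0.2, 0.5, -1.8]
grip_width: 0.0256
grasp_force: 20.0
{'time_s': 28.625, 'tool_pos': [0.5595, 0.0113, 0.1024], 'tool_rot': [-179.9722, -0.0603, 164.9379], 'force': [-0.2332, 0.4738, -1.7867], 'grip_width': 0.0256, 'grasp_force': 19.966, 'qpos': [-23.0004, 13.0656, 21.6249, 105.1826, -5.3641, 62.8112, 75.5146]}
dp [-0.23  0.31  0.96] twist -0.1 t 28.62
```

```bash
python3 -m jog '[{"dp":[-0.2,0.3,0.1],"twist":0,"fingers":0},{"dp":[-0.2,0.3,0.5],"twist":0,"fingers":0},{"dp":[-0.2,0.3,0.9],"twist":0,"fingers":0},{"dp":[0.2,0.3,1.2],"twist":0,"fingers":0},{"dp":[0.7,0.3,1.5],"twist":0,"fingers":0},{"dp":[1.2,0.3,1.8],"twist":0,"fingers":0},{"dp":[1.5,0.3,1.9],"twist":0,"fingers":0},{"dp":[1.5,0.3,1.9],"twist":0,"fingers":0}]' 5
python3 - <<'E'
from h import *
st(); c=cam('wrist'); rel(c)
E
```

```text
time_s: 29.62
tool_pos: [0.5455, 0.0181, 0.0835]
tool_rot: [-180.0, -0.1, 164.9]
force: [0.7, -0.5, -2.2]
grip_width: 0.0263
grasp_force: 5.0
{'time_s': 29.625, 'tool_pos': [0.5455, 0.0181, 0.0835], 'tool_rot': [-179.9744, -0.0564, 164.9438], 'force': [0.6974, -0.4799, -2.1706], 'grip_width': 0.0263, 'grasp_force': 4.9998, 'qpos': [-23.6745, 12.6261, 21.243, 108.063, -5.223, 60.3084, 74.6403]}
bed n 2162 bed offset at -.1 (mm) 0.0 slopes [-0.002  0.002] body slope deg (x,y) [-7.1 -0.1] x -0.1602 -0.1437 h rear/front mm [37.6 35.5] 1370
```

It is tilted to within 7° and just above the bed. Release, look, regrip.

```bash
python3 -m jog '[{"dp":[0,0,0.15],"twist":0,"fingers":0},{"dp":[0,0,0.2],"twist":0,"fingers":0.35},{"dp":[0,0,0.2],"twist":0,"fingers":0.4},{"dp":[0,0,0.2],"twist":0,"fingers":0.6},{"dp":[0,0,0.2],"twist":0,"fingers":0.6},{"dp":[-0.5,0,-1],"twist":0,"fingers":0.6},{"dp":[-0.5,0,-1],"twist":0,"fingers":0.6},{"dp":[-0.5,0,-1],"twist":0,"fingers":0.6}]' 6
python3 - <<'E'
from h import *
st(); c=cam('wrist'); rel(c); neck(c); to(G(-.134,.058),165)
im=c['pixels'];hsv=cv2.cvtColor(im,cv2.COLOR_BGR2HSV)
for nm,lo,hi in(('blue',(105,150,60),(125,255,255)),('red',(0,150,80),(6,255,255))):
    k=cv2.inRange(hsv,lo,hi); k[:150]=0;k[270:]=0; k[:,:200]=0;k[:,310:]=0; ys,xs=np.nonzero(k); print(nm,len(xs),xs.mean() if len(xs) else 0,ys.mean() if len(xs) else 0)
E
```

```text
time_s: 30.68
tool_pos: [0.5513, 0.0169, 0.0943]
tool_rot: [180.0, 0.0, 164.9]
force: [0.1, 0.6, -0.3]
grip_width: 0.0518
grasp_force: 0.0
{'time_s': 30.675, 'tool_pos': [0.5513, 0.0169, 0.0943], 'tool_rot': [179.9847, 0.0261, 164.9373], 'force': [0.1435, 0.6057, -0.304], 'grip_width': 0.0518, 'grasp_force': 0.0, 'qpos': [-23.5544, 12.5231, 21.3709, 106.8042, -5.1623, 61.5772, 74.7497]}
bed n 2907 bed offset at -.1 (mm) -0.0 slopes [-0.003  0.002] body slope deg (x,y) [ 0.2 -0.2] x -0.1655 -0.1205 h rear/front mm [30.1 30.2] 1697
2699 h 0.0752 bed xy [-130.1    2.3] [68.9 48.9] 75.7
2729 h 0.0302 bed xy [-1.406e+02  1.000e-01] [50.4 49.7] 89.9
dp [ 1.25 -0.02  1.71] twist -0.1 t 30.73
blue 264 255.6401515151515 251.0
red 246 225.72357723577235 220.1260162601626
```

Flat, blue face towards the bar, axis at bed (-140.6, 0.1) mm. Regrip and push.

```bash
python3 -m jog '[{"dp":[1.8,0,0.4],"twist":0,"fingers":0.6},{"dp":[1.8,0,1.2],"twist":0,"fingers":0.6},{"dp":[1.8,0,2.0],"twist":0,"fingers":0.5},{"dp":[1.8,0,2.0],"twist":0,"fingers":0},{"dp":[1.8,0,2.0],"twist":0,"fingers":0},{"dp":[1.8,0,2.0],"twist":0,"fingers":0},{"dp":[1.8,0,2.0],"twist":0,"fingers":0},{"dp":[1.8,0,2.0],"twist":0,"fingers":0}]' 30
python3 -m jog '[{"dp":[0,0,0],"twist":0,"fingers":0},{"dp":[-0.5,0,-0.25],"twist":0,"fingers":0},{"dp":[-1.5,0,-0.76],"twist":0,"fingers":0},{"dp":[-3,0,-1.53],"twist":0,"fingers":0},{"dp":[-4.5,0,-2.3],"twist":0,"fingers":0},{"dp":[-6,0,-3.06],"twist":0,"fingers":0},{"dp":[-6.5,0,-3.3],"twist":0,"fingers":0},{"dp":[-6.5,0,-3.3],"twist":0,"fingers":0}]'
python3 - <<'E'
from h import *
st(); c=cam('wrist'); rel(c); neck(c); print((env.get_obs()['tool_pos']+np.array([0,0,.0187])-O)@np.c_[U,V,N])
E
```

```text
time_s: 31.72
tool_pos: [0.5341, 0.0215, 0.0742]
tool_rot: [180.0, 0.1, 164.9]
force: [0.7, -0.2, -1.4]
grip_width: 0.0261
grasp_force: 30.0
time_s: 32.72
tool_pos: [0.597, 0.0045, 0.1074]
tool_rot: [180.0, 0.0, 164.9]
force: [-0.8, -1.0, 2.0]
grip_width: 0.0259
grasp_force: 30.0
{'time_s': 32.725, 'tool_pos': [0.597, 0.0045, 0.1074], 'tool_rot': [179.9945, 0.0466, 164.9328], 'force': [-0.7992, -0.997, 2.0343], 'grip_width': 0.0259, 'grasp_force': 29.9948, 'qpos': [-21.4851, 17.174, 21.8885, 99.7393, -7.0042, 64.3802, 77.4828]}
bed n 8427 bed offset at -.1 (mm) 0.1 slopes [0.    0.002] body slope deg (x,y) [1. 0.] x -0.0925 -0.0829 h rear/front mm [29.9 30. ] 868
2161 h 0.0752 bed xy [-62.1   0.4] [49.5 36. ] 89.8
1141 h 0.03 bed xy [-67.4  -0.3] [49.6 50.1] 89.7
[-6.65375065e-02 -8.48730900e-06  5.77772774e-02]
```

```bash
python3 -m jog '[{"dp":[-1.2,0,-0.55],"twist":0,"fingers":0},{"dp":[-2.4,0,-1.15],"twist":0,"fingers":0},{"dp":[-3.4,0,-1.6],"twist":0,"fingers":0},{"dp":[-4,0,-1.9],"twist":0,"fingers":0},{"dp":[-4.5,0,-2.15],"twist":0,"fingers":0},{"dp":[-4.9,0,-2.35],"twist":0,"fingers":0},{"dp":[-5.1,0,-2.45],"twist":0,"fingers":0},{"dp":[-5.1,0,-2.45],"twist":0,"fingers":0}]' 45
python3 -m jog '[{"dp":[-0.15,0,-0.07],"twist":0,"fingers":0},{"dp":[-0.3,0,-0.15],"twist":0,"fingers":0},{"dp":[-0.3,0,-0.15],"twist":0,"fingers":0},{"dp":[-0.3,0,-0.15],"twist":0,"fingers":0}]' 45
python3 - <<'E'
from h import *
st(); c=cam('wrist'); rel(c); neck(c); print((env.get_obs()['tool_pos']+np.array([0,0,.0187])-O)@np.c_[U,V,N])
E
```

```text
time_s: 33.78
tool_pos: [0.6335, -0.0045, 0.1276]
tool_rot: [-179.9, -1.6, 165.1]
force: [-27.4, 5.8, 6.3]
grip_width: 0.0254
grasp_force: 45.0
time_s: 34.28
tool_pos: [0.6336, -0.0045, 0.1278]
tool_rot: [-179.9, -2.0, 165.1]
force: [-32.2, 6.0, 5.5]
grip_width: 0.0259
grasp_force: 45.0
{'time_s': 34.275, 'tool_pos': [0.6336, -0.0045, 0.1278], 'tool_rot': [-179.8697, -2.0131, 165.0798], 'force': [-32.2272, 6.0122, 5.5231], 'grip_width': 0.0259, 'grasp_force': 44.9961, 'qpos': [-19.1319, 22.0374, 22.0648, 91.1996, -8.959, 70.47, 79.8488]}
bed n 9663 bed offset at -.1 (mm) -0.0 slopes [0.    0.002] body slope deg (x,y) [-1.4 -0.1] x -0.05 -0.0404 h rear/front mm [31.7 31.4] 847
2205 h 0.076 bed xy [-18.2   1.3] [36.8 49.1] 0.8
1110 h 0.0314 bed xy [-19.6   0.7] [60.6 50.4] 0.1
[-0.0236912   0.00076106  0.05874801]
```

Bottomed again (5 N more for about 0.2 mm), blue flush, 1.4° off flat, held over 0.4 s. I'll back off and go to the yellow tray.

```bash
python3 -m jog '[{"dp":[2,0,0.9],"twist":0,"fingers":0},{"dp":[4,0,1.7],"twist":0,"fingers":0},{"dp":[6,0,2.6],"twist":0,"fingers":0},{"dp":[6,0,2.6],"twist":0,"fingers":0},{"dp":[6,0,-2],"twist":0,"fingers":0},{"dp":[6,0,-4],"twist":0,"fingers":0},{"dp":[6,0,-4],"twist":0,"fingers":0}]' 30
python3 - <<'E'
from h import *
c=dict(np.load('top0.npz')); xs,ys=np.meshgrid(np.arange(335,400),np.arange(175,258)); Q=world(c,np.c_[xs.ravel(),ys.ravel()])
T=np.array([.4847,-.2998]); a=np.radians(10.4); X=np.array([np.cos(a),np.sin(a)]); Y=np.array([-X[1],X[0]])
q=Q[(Q[:,2]>.068)&(Q[:,2]<.086)]; print('done neck',len(q),q.mean(0).round(4),'tray xy',((q.mean(0)[:2]-T)@np.c_[X,Y]).round(4))
q=Q[(Q[:,2]>.016)&(Q[:,2]<.026)]; r=cv2.minAreaRect((q[:,:2]*1000).astype(np.float32)); print('walls',r)
xs,ys=np.meshgrid(np.arange(305,345),np.arange(230,265)); Q=world(c,np.c_[xs.ravel(),ys.ravel()]); q=Q[(Q[:,2]>.04)&(Q[:,2]<.06)]; print('carton',q.min(0).round(3),q.max(0).round(3))
p=T-.052*X+.008*Y; print(p); st(); to([*p,.14],100.4)
E
```

```text
time_s: 35.2
tool_pos: [0.5929, 0.0059, 0.1752]
tool_rot: [179.9, 0.3, 164.9]
force: [0.2, -0.4, -2.4]
grip_width: 0.0256
grasp_force: 30.0
done neck 77 [ 0.5373 -0.2868  0.0789] tray xy [0.0541 0.0033]
walls ((484.980224609375, -300.4719543457031), (220.75009155273438, 143.98890686035156), 10.4930419921875)
carton [ 0.339 -0.186  0.041] [ 0.416 -0.124  0.058]
[ 0.43211013 -0.30131842]
{'time_s': 35.2, 'tool_pos': [0.5929, 0.0059, 0.1752], 'tool_rot': [179.9027, 0.2906, 164.9282], 'force': [0.222, -0.3829, -2.4438], 'grip_width': 0.0256, 'grasp_force': 29.9969, 'qpos': [-22.4809, 13.121, 22.4626, 96.3309, -5.2708, 71.2796, 76.0492]}
dp [  7.55 -33.86   3.43] twist 64.5 t 35.2
```

```bash
python3 -m jog '[{"dp":[1,-4.5,0],"twist":9,"fingers":0},{"dp":[2,-9,0],"twist":18,"fingers":0},{"dp":[3.2,-14,0],"twist":27,"fingers":0},{"dp":[4.4,-19.5,0],"twist":36,"fingers":0},{"dp":[5.5,-25,0],"twist":45,"fingers":0},{"dp":[6.6,-30,0],"twist":54,"fingers":0},{"dp":[7.5,-33.9,0],"twist":64,"fingers":0},{"dp":[7.5,-33.9,0],"twist":64.5,"fingers":0}]' 30
python3 -m jog '[{"dp":[0,0,0],"twist":0,"fingers":0},{"dp":[0,0,4],"twist":0,"fingers":0},{"dp":[0,0,8],"twist":0,"fingers":0},{"dp":[0,0,11],"twist":0,"fingers":0},{"dp":[0,0,11],"twist":0,"fingers":0}]'
python3 - <<'E'
from h import *
st(); to([.4321,-.3013,.0488],100.4)
E
```

```text
time_s: 36.2
tool_pos: [0.4272, -0.3055, 0.1722]
tool_rot: [-179.9, 0.1, 100.0]
force: [0.7, 0.6, -2.0]
grip_width: 0.0256
grasp_force: 30.0
time_s: 36.83
tool_pos: [0.4289, -0.299, 0.0604]
tool_rot: [-179.7, -0.2, 100.6]
force: [1.3, -1.1, -2.4]
grip_width: 0.0258
grasp_force: 30.0
{'time_s': 36.825, 'tool_pos': [0.4289, -0.299, 0.0604], 'tool_rot': [-179.7094, -0.1977, 100.6186], 'force': [1.2793, -1.0571, -2.4113], 'grip_width': 0.0258, 'grasp_force': 29.9968, 'qpos': [-4.3519, 13.6708, 40.5251, 112.5798, -10.3801, 57.7218, 51.6211]}
dp [-0.29  0.28  1.16] twist 0.2 t 36.83
```

```bash
python3 -m jog '[{"dp":[0,0.2,0.6],"twist":0,"fingers":0},{"dp":[0,0.2,1.1],"twist":0,"fingers":0},{"dp":[0,0.2,1.1],"twist":0,"fingers":0}]' 15
python3 -m jog '[{"dp":[0,0,0.3],"twist":0,"fingers":0},{"dp":[-0.3,0,0.6],"twist":0,"fingers":0},{"dp":[-0.6,0,0.7],"twist":0,"fingers":0},{"dp":[-1.0,0,0.7],"twist":0,"fingers":0},{"dp":[-1.0,0,0.7],"twist":0,"fingers":0.35},{"dp":[-1.0,0,0.6],"twist":0,"fingers":0.4},{"dp":[-1.0,0,0.5],"twist":0,"fingers":0.6},{"dp":[-1.0,0,0.5],"twist":0,"fingers":0.6}]' 5
python3 -m jog '[{"dp":[0,0,0],"twist":0,"fingers":0.6},{"dp":[0,0,-3],"twist":0,"fingers":0.6},{"dp":[0,0,-7],"twist":0,"fingers":0.6},{"dp":[0,0,-11],"twist":0,"fingers":0.6},{"dp":[0,0,-11],"twist":0,"fingers":0.6}]'
python3 - <<'E'
from h import *
st(); c=cam('wrist'); flat(c,.004); cv2.imwrite('pics/w9.png',c['pixels'])
t=cam('top'); a=dict(np.load('top0.npz'))['pixels']; cv2.imwrite('pics/t9.png',t['pixels']); np.savez('t9.npz',**t)
E
```

```text
time_s: 37.2
tool_pos: [0.4325, -0.3012, 0.0524]
tool_rot: [180.0, 0.0, 100.5]
force: [-0.1, -0.0, -2.2]
grip_width: 0.0259
grasp_force: 15.0
time_s: 38.2
tool_pos: [0.434, -0.311, 0.0471]
tool_rot: [180.0, -0.0, 100.5]
force: [-0.0, 0.5, 0.0]
grip_width: 0.0468
grasp_force: 0.0
time_s: 38.83
tool_pos: [0.4359, -0.3124, 0.1603]
tool_rot: [179.7, 0.2, 100.4]
force: [-0.2, -0.8, -0.1]
grip_width: 0.0524
grasp_force: 0.0
{'time_s': 38.825, 'tool_pos': [0.4359, -0.3124, 0.1603], 'tool_rot': [179.669, 0.1863, 100.4444], 'force': [-0.1529, -0.7859, -0.088], 'grip_width': 0.0524, 'grasp_force': 0.0, 'qpos': [-6.104, 7.4901, 42.271, 105.6947, -5.5278, 68.4751, 48.3689]}
782 z 0.0785 0.0009 [ 437.2 -329.5] [25.  26.6] 10.5
1283 z 0.0336 0.0009 [ 464.4 -324.6] [105.6  50.4] 9.7
```

View pics/w9.png

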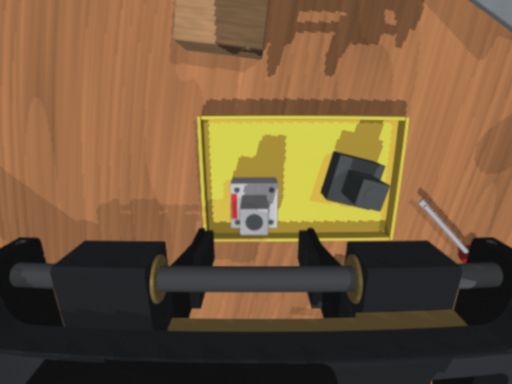

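The part stands upright (neck top level at 0.0785) at about (255,205), at tray coordinates (-52, -20) mm. That is clear of the walls and of the finished part at (355,182), and the gripper is open and well above it. Handing in.

Run:
```python
from h import *
print(env.sign_off())
```

```text
the job is handed in; nothing more can be done
None
```

The job is handed in, though the hand-in returned no verdict: the red and blue faces were each pushed flush until the push went solid, and the part stands upright and released in the yellow tray.

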